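# Gauge a ceramic rod against a flip stop

## Task

Flip the stop's leaf fully down over the channel, then slide the white ceramic rod along the channel until its end is pressed lightly (about 6 N) and steadily against the leaf's rubber button, without ever pressing so hard that the brittle rod chips. Then let go of the rod, leaving it where it was gauged, flip the leaf fully up again, and leave everything else on the bench in place.

Things in the scene. Friction and masses are not known exactly. Their poses are not given: they have to be found in the camera images.
- jig: Fixed aluminium gauging jig: base plate 12 mm thick, spanning x -55 to +75 mm and y -210 to +210 mm in its own frame. Origin at bench level; x points away from the robot, y (to the left) along the fence. The fence, 10 mm thick, centred at x = +20 mm, rises to 46 mm above the bench along the whole length.
- channel (a point): Middle of the jig's rod channel (jig x = -14 mm, y = 0), on its floor 12 mm above the bench; axes as the jig's. The channel runs along y between two steel rails 6 mm wide, 5 mm high (tops 17 mm above the bench), 18.4 mm apart, 400 mm long, open at both ends, in front of the fence.
- stop: Flip stop's clamp block (28 x 36 mm, on top of the fence), fixed toward the jig's -y end, its place differing each time. Axes parallel to the jig's; origin at bench level at jig x = 0, in the middle of the stop's width. The leaf's hinge pin runs along y at x = +20 mm, z = 62 mm in this frame.
- button_spot (a point): Fixed point on the stop: mean place of the rubber button's face with the leaf down (stop x = -14, y = +32, z = 26 mm). The 14 mm domed button faces +y, to the rod. Its screw is set anew each time, so the true face lies up to 12 mm either way along y and is not measured. Pressed to -y it yields about 6 N per mm for 8 mm, then is solid.
- leaf (a joint): Hinge angle of the leaf, rad: 0 = fully down, foot over the channel; 1.2 = fully up; solid end stops at both. The ball is heavy (0.09 kg), so its weight (0.02 to 0.08 N m) holds the leaf at either end and pulls it over from the middle. It starts near up and must be pushed home each way: down within 0.06, up past 1.1.
- lever_ball (a point): Centre of the black ball (24 mm) on the leaf's lever (8 mm rod, ball 90 mm from the hinge pin, mid-width of the stop). Leaf down: ball 52 mm to -x of the pin and 74 mm above it. Leaf up: 50 mm to +x and 75 mm above, the leaf plate then standing up to 44 mm above the pin on its -x side. Push ball or lever along the stop's x: to -x for down, to +x for up.
- rod_mid (a point): Centre of the white ceramic rod, 20 mm diameter, 150 mm long, 0.1 to 0.2 kg, loose in the channel along the jig's y, on the +y side of the stop; centre 22 mm above the bench. Slides with 0.5 to 2 N of friction. Gauged: presses the button with 3 to 10 N for 0.3 s; over 12 N it chips. Let go, it may spring back with the button some 2 mm, which is right.
- offcut: Bystander: short white ceramic offcut, 20 mm diameter, 35 mm tall, standing on the jig's plate behind the fence; origin at the centre of its underside.
- hexkey: Bystander: dark hex key, 85 mm long along y, 6 mm thick, lying on the jig's plate behind the fence; origin in its long leg.
- cylinder_a: Bystander: glass measuring cylinder with white stopper, 212 mm tall, foot 56 mm diameter, to the left of the jig; origin under its foot.
- cylinder_b: Bystander: glass measuring cylinder with white stopper, 262 mm tall, foot 64 mm diameter, to the left; origin under its foot.
- dark_bottle: Bystander: grey bottle, 72 mm diameter, 150 mm tall, to the right; origin under it.
- beaker: Bystander: white beaker, rim 68 mm diameter, 90 mm tall, to the right; origin under it.
- spatula: Bystander: spatula 160 mm long lying flat on the bench between robot and jig, to the left; origin under its middle.

How it is judged:
On the way, in this order (a step that is already met when the one before it is completed fails the run):
1. the leaf is flipped fully down (within 0.06 rad) (value of joint leaf below 0.06 rad), for 0.2 s.
2. with the leaf down, the rod presses the rubber button with 3 to 10 N for 0.3 s (value of joint leaf below 0.08 rad and contact force between rod and leaf between 3 and 10 N), for 0.3 s.
3. the leaf is flipped fully up (past 1.1 rad) (value of joint leaf above 1.1 rad), for 0.2 s.
At the end, for the whole second after the job is handed in: The leaf is fully up (past 1.1 rad) and still; the rod lies at rest in the channel where it was gauged: its end within 2.5 mm, along the channel, of the plane of the rubber button's free face, on the channel's line within 3 mm and 0.05 rad, not lifted more than 3 mm (value of joint leaf above 1.1 rad and y of pad_c0 in the frame of rod_mid between -0.0845 and -0.0795 m and x of rod_mid in the frame of jig between -0.017 and -0.011 m and height (world z) of rod_mid below 0.025 m and angle between the y axis of rod_mid and the y axis of jig, either way round below 0.05 rad and linear speed of rod below 0.01 m/s and velocity of joint leaf between -0.1 and 0.1 rad/s); the robot touches nothing.
It fails at once if the rod pressed on the leaf or its button with more than 12 N (it chips) (contact force between rod and leaf above 12 N).
It fails at once if a bystander moved more than 30 mm (distance of any of offcut, hexkey, cylinder_a, cylinder_b, dark_bottle, beaker, spatula from where it was at the start of the episode above 0.03 m).
It also fails if it takes over 72 s, if anything falls off the work surface, if the arm or the gripper's body presses on something with over 40 N, if the wrist force passes 120 N, or if a joint passes its speed limit or range.

## Robot

A 6-joint arm with a two-finger parallel gripper is mounted at the origin on the work surface. World frame = base frame: x ahead of the robot, y to its left, z up, the work surface at z = 0. Lengths are in m, angles in rad, forces in N, time in s.
With the tool pointing down it reaches from about 0.225 to 0.875 m from the base axis. Payload 3.4 kg.
Tool frame: the origin (TCP) lies at the very end of the fingers, on their centre line; the grasp point (between the pads) lies manip.hold_point_z behind it (manip.hold_point_z is the distance from the TCP to the grasp point, in m); x points along the fingers, y is the direction in which the jaws open and shut, and the axes are right-handed (so a half turn about x gives the same grasp; the last joint's range is limited). The gripper opens to 85 mm and grips with 20 to 120 N. Pads are 22 mm wide; open, the fingers measure 114 mm over their backs; the gripper's body (76 mm by 85 mm) begins 54 mm behind the grasp point. The pads swing forward as they close: fully open they stand 13 mm farther back than shut.
Start: joints at [-1.277, 0.276, 1.505, -0, 1.361, -0.121], TCP at [0.232, -0.526, 0.231] pointing down, gripper open.
Joint ranges: [-2.89, 2.89], [-0.75, 2.08], [0.22, 2.7], [-1.18, 4.32], [0.11, 2.71], [-2.7, 2.7]. Speed limits (rad/s): [2.57, 2.57, 3.14, 3.14, 3.14, 3.14].

## Interface

Orientations are given as a unit quaternion [w, x, y, z].
In Python, from rig import manip gives the robot as it stands.
- The arm moves only by the tool step_arm, never from a script. Its argument "targets" is a list of rows, each a list of 2 entries, a list of its own where there are three numbers: the shift along the tool's x, y, z in mm, then the turn about the tool's x in degrees. A call has 1 to 20 rows; each row is the pose to reach, as a shift and turn from the pose commanded when the call began, along the tool's axes at that moment; what a row does not reach only later rows make up. A row lasts 1/10 s, in which the tool goes at most 50 mm and 8.59 degrees, less where a joint would pass 70% of its speed; a pose out of reach is approached as far as the arm can. A call with a gripper value outside its range is refused whole. "grip" is the closure, from 0 (fully open) to 1 (shut), set as the call begins (left out, the last holds). The fingers move at their own pace and stop on an object; "grip_force" is the grip in N (left out, the last holds). Time passes only in rows, so rows that repeat a pose let the fingers close. It gives the time, the measured TCP pose, the force and the opening at its end, in the units of the state.
- manip.get_state(): the state, without advancing time (a new reading comes with each control period).
- manip.get_image(name): name is "scene" or "side" or "wrist"; returns a dict with "image" (400x640x3 uint8, red, green, blue), "fx", "fy", "cx", "cy" (pixels), "pose" (4x4, takes a point from camera to world coordinates). Camera axes: x right, y down, z forward; pixel columns grow to the right and rows downward; lengths in m; the calibration is good to about 2 mm. A picture is of the moment at which its call begins. There is no depth.
- manip.sign_off(): hands the job in, once; it reports no verdict.
Trained networks look in a picture, given as the dict that the camera call returned (one of the last four; its "shot" number tells which), for a name from the list of things; names that differ only in an ending like _2 or _b are one class to them, and where a whole thing is asked for, a point or a joint stands for the part that bears it (a point fixed in the world has none). Each returns a list of dicts, best first, with "confidence" (0 to 1); they miss things now and then, are a little off and sometimes report something else, mostly with a low value. They report only what shows in the picture. A call takes as long as a camera call.
- manip.search_frame(picture, thing): "xyz" ([x, y, z] in m, in world coordinates, good to about 4 mm: the middle of the surface that is visible of it).
- manip.regions_of(picture, thing): "region" (400x640 bool, what is visible of it).
The state is a dict: "clock": time; "qpos": joint angles; "qd": joint speeds; "effort": joint torques, N m; "position": TCP position; "ee_rot": TCP orientation; "contact_force": force on the tool from outside, world axes, zero at the start; "moment": the same for the moment, N m; "width": finger opening in m.
Only numpy, scipy, OpenCV 4.12 (cv2) and the standard library are available. Lean on these libraries where they do the work, as an engineer would, in place of code of your own. Each camera call takes 0.05 s, during which the arm holds its last target.

## Working session

There is one attempt and no reset: what is moved stays moved. The work goes in short steps, Python scripts to look and compute and a tool call to move; the robot and the scene stay as the last step left them, time stands still between calls to the robot, and variables do not carry over. Pictures are saved under pics/ and viewed, and the job is handed in when it is done.

Besides the shell and the picture viewer there is one more tool, called after "Emit:" as name([rows], argument=value, ...), one row to a line, values as JSON. step_arm: Moves the arm, as the interface text tells. Its arguments: {"type":"object","properties":{"targets":{"type":"array"},"grip":{"type":"number"},"grip_force":{"type":"number"}},"required":["targets"]}

```bash
ls; mkdir -p pics
python3 - <<'E'
from rig import manip
import cv2,numpy as np
print(manip.hold_point_z, manip.get_state())
for n in ["scene","side","wrist"]:
    p=manip.get_image(n)
    cv2.imwrite(f"pics/{n}0.png",p["image"][:,:,::-1])
    print(n,p["fx"],p["cx"],p["cy"],np.round(p["pose"],3).tolist())
    for t in (["lever_ball","rod_mid","stop","jig"] if n!="wrist" else []):
        for d in manip.search_frame(p,t)[:2]: print(n,t,np.round(d["xyz"],4),d["confidence"])
E
```

```text
pics
0.0187 {'clock': 0.0, 'qpos': array([-1.27698020e+00,  2.76585987e-01,  1.50613823e+00,  4.85610778e-06,
        1.36067299e+00, -1.21029460e-01]), 'qd': array([-1.14244440e-03,  7.12252600e-04,  8.30302754e-05,  4.11180211e-04,
        8.11631735e-04,  6.98534972e-04]), 'effort': array([-2.76255441e-04, -4.16773403e+01, -2.45804983e+01, -2.67956975e-04,
        1.10872131e-02,  1.62953461e-05]), 'position': array([ 0.23158178, -0.52573251,  0.2304428 ]), 'ee_rot': array([-0.14498441, -0.6918963 , -0.14625596,  0.69200305]), 'contact_force': array([ 0.1419897 , -0.1293336 , -0.05274024]), 'moment': array([0.00964376, 0.06028598, 0.0010167 ]), 'width': 0.08527889329924394}
scene 373.63040146904956 318.062397699689 197.8036318922464 [[-0.718, 0.471, -0.513, 1.003], [0.696, 0.5, -0.515, 0.507], [0.014, -0.727, -0.686, 0.791], [0.0, 0.0, 0.0, 1.0]]
scene lever_ball [ 0.5207 -0.0543  0.0921] 0.85
scene rod_mid [0.511  0.1105 0.0248] 0.59
scene stop [ 0.5279 -0.0544  0.0802] 0.77
scene stop [ 0.521  -0.0519  0.093 ] 0.24
scene jig [0.5434 0.0956 0.011 ] 0.76
side 429.52549930150076 322.176433875778 201.8549529455446 [[0.954, -0.23, 0.191, 0.213], [-0.3, -0.736, 0.607, -0.834], [0.001, -0.637, -0.771, 1.142], [0.0, 0.0, 0.0, 1.0]]
side lever_ball [ 0.519  -0.0646  0.0941] 0.72
side rod_mid [0.5044 0.0973 0.0323] 0.61
side stop [ 0.5225 -0.062   0.0841] 0.62
side stop [ 0.5159 -0.0641  0.0951] 0.49
side jig [0.518  0.0152 0.0113] 0.73
wrist 283.7565215102698 317.0986704698293 198.82958314029662 [[0.403, -0.882, -0.244, 0.294], [-0.915, -0.388, -0.107, -0.499], [-0.0, 0.266, -0.964, 0.374], [0.0, 0.0, 0.0, 1.0]]
```

View pics/scene0.png

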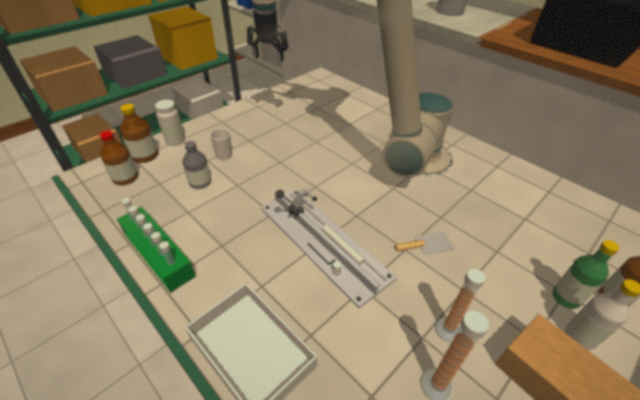

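View pics/side0.png

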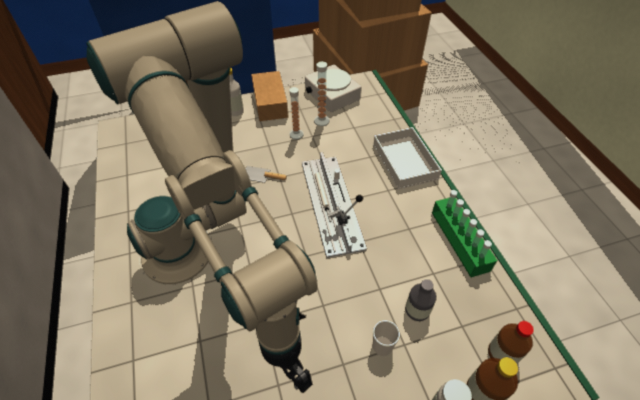

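The scene view shows the jig at about (328,245) with the stop's ball at (280,194) and the rod at (343,243). In the side view the ball is at about (360,198). I'll enlarge both to fit the jig pose.

Run:
```python
import cv2
a=cv2.imread("pics/scene0.png")[170:310,250:410]; cv2.imwrite("pics/sc_z.png",cv2.resize(a,None,fx=4.25,fy=4.25,interpolation=cv2.INTER_CUBIC))
a=cv2.imread("pics/side0.png")[145:265,280:400]; cv2.imwrite("pics/sd_z.png",cv2.resize(a,None,fx=5,fy=5,interpolation=cv2.INTER_CUBIC))
```

```text
(no output)
```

View pics/sc_z.png

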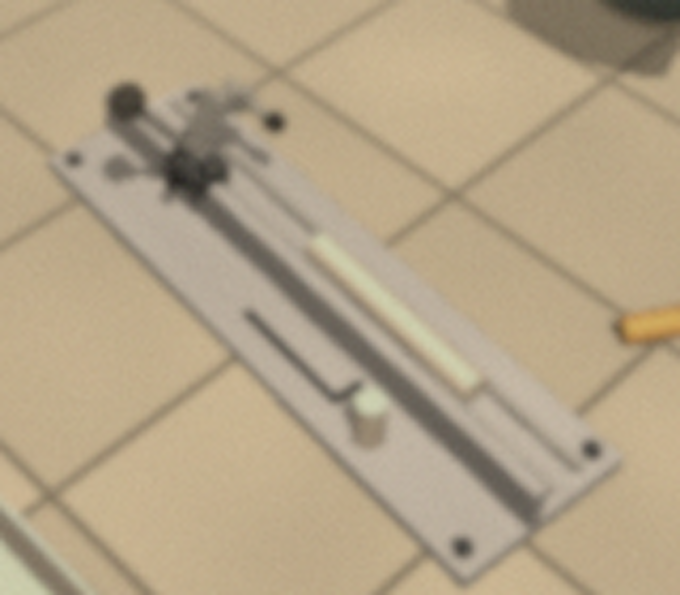

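View pics/sd_z.png

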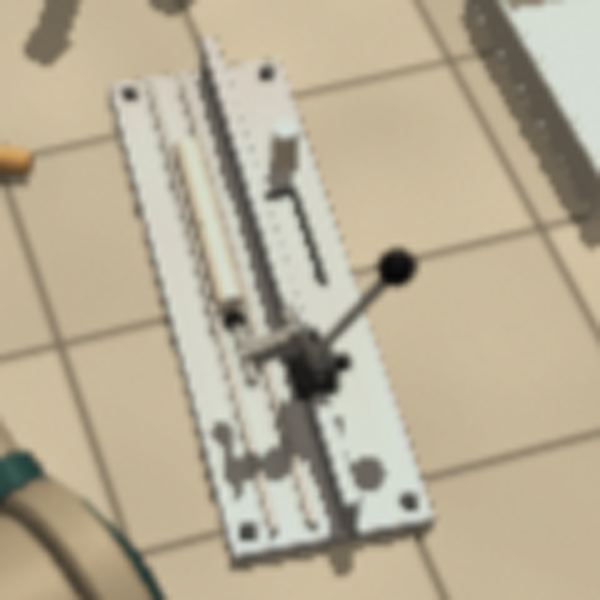

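```bash
cat > h.py <<'E'
import numpy as np
def proj(p,X):
    P=np.asarray(p["pose"]);q=(np.asarray(X)-P[:3,3])@P[:3,:3]
    return np.stack([p["fx"]*q[...,0]/q[...,2]+p["cx"],p["fy"]*q[...,1]/q[...,2]+p["cy"]],-1)
def jw(j,X):
    X=np.atleast_2d(X);c,s=np.cos(j[2]),np.sin(j[2])
    return np.stack([j[0]+c*X[:,0]-s*X[:,1],j[1]+s*X[:,0]+c*X[:,1],X[:,2]],-1)
E
python3 - <<'E'
from rig import manip
from h import *
from scipy.optimize import least_squares
S=manip.get_image("scene");D=manip.get_image("side")
sc=lambda a:np.array([250,170])+np.array(a)/4.25-0.4
sd=lambda a:np.array([280,145])+np.array(a)/5-0.4
C=[[75,-210,12],[75,210,12],[-55,210,12],[-55,-210,12]]
C=np.array(C)/1000
s=sc([[52,155],[465,575],[620,460],[190,88]]); d=sd([[432,518],[275,65],[110,88],[234,550]])
def f(v):
    j=v[:3]
    r=[(proj(S,jw(j,C))-s)[[0,1,2,3]],(proj(D,jw(j,C))-d)]
    # rod ends centre top-ish z .022
    R=np.array([[-.014,v[3]-.075,.027],[-.014,v[3]+.075,.027]])
    r+= [(proj(S,jw(j,R))-sc([[318,240],[475,385]])), (proj(D,jw(j,R))-sd([[232,300],[188,142]]))]
    B=jw(j,[v[4],v[5],v[6]])
    r+= [2*(proj(S,B)-sc([[126,103]])),2*(proj(D,B)-sd([[397,267]]))]
    return np.concatenate(r).ravel()
o=least_squares(f,[.52,.02,0,.08,.07,-.1,.137],loss="soft_l1")
print(np.round(o.x,4));print(np.round(f(o.x).reshape(-1,2),2).tolist())
E
```

```text
[ 0.5139  0.0489 -0.0902  0.0514  0.0713 -0.1052  0.1371]
[[-1.11, 0.39], [-0.27, 1.4], [1.22, -0.73], [1.81, -1.97], [0.82, 0.45], [1.09, -1.18], [-0.1, -0.55], [-0.1, 1.54], [-0.14, -0.12], [0.68, 0.21], [0.13, 0.55], [-0.26, 0.24], [0.73, -0.13], [0.96, 0.18]]
```

```bash
cat >> h.py <<'E'
from scipy.spatial.transform import Rotation as Ro
J=[0.5139,0.0489,-0.0902]; SY=-0.105
def toolR(s): 
    q=np.asarray(s["ee_rot"]);return Ro.from_quat(q[[1,2,3,0]]).as_matrix()
def goto(s,jp,yawdeg=None):
    """jig-frame target -> tool shift mm from the measured pose"""
    R=toolR(s); d=jw(J,jp)[0]-s["position"]; return np.round(1000*R.T@d,1)
def injig(s):
    R=Ro.from_euler("z",J[2]).as_matrix(); return np.round(1000*R.T@(np.asarray(s["position"])-[J[0],J[1],0]),2), np.round(R.T@np.asarray(s["contact_force"]),2)
E
python3 - <<'E'
from rig import manip
from h import *
s=manip.get_state();print(s["clock"]);R=toolR(s);print(np.round(R,3))
print("toolyaw y-axis deg",np.degrees(np.arctan2(R[1,1],R[0,1])), "jig y deg",90+np.degrees(J[2]))
print(goto(s,[.13,SY,.25]),goto(s,[.13,SY,.125]))
S=manip.get_image("scene")
for t in ["cylinder_a","cylinder_b","dark_bottle","beaker","spatula","offcut","hexkey"]:
    for d in manip.search_frame(S,t)[:2]: print(t,np.round(d["xyz"],3),d["confidence"])
E
```

```text
0.65
[[ 0.     0.403 -0.915]
 [-0.    -0.915 -0.403]
 [-1.     0.     0.   ]]
toolyaw y-axis deg -66.2301369014182 jig y deg 84.83192068791998
[ -18.7 -257.8 -553. ] [ 106.3 -257.9 -553. ]
cylinder_a [0.516 0.427 0.121] 0.89
cylinder_a [0.508 0.112 0.026] 0.53
cylinder_b [0.516 0.427 0.121] 0.89
cylinder_b [0.508 0.112 0.026] 0.53
dark_bottle [ 0.644 -0.37   0.082] 0.66
beaker [ 0.504 -0.449  0.064] 0.83
spatula [0.634 0.48  0.157] 0.18
offcut [0.584 0.152 0.045] 0.42
hexkey [0.574 0.09  0.02 ] 0.59
```

Emit:
step_arm([
  [[-19, -130, -277], 15],
  [[-19, -130, -277], 15],
  [[-19, -130, -277], 15],
  [[-19, -130, -277], 15],
  [[-19, -130, -277], 15],
  [[-19, -130, -277], 15],
  [[-19, -258, -553], 28.9],
  [[-19, -258, -553], 28.9],
  [[-19, -258, -553], 28.9],
  [[-19, -258, -553], 28.9],
  [[-19, -258, -553], 28.9],
  [[-19, -258, -553], 28.9],
  [[-19, -258, -553], 28.9],
  [[-19, -258, -553], 28.9],
  [[-19, -258, -553], 28.9],
], grip=1, grip_force=40)

```text
clock: 2.55
position: [0.6332, -0.0678, 0.2499]
ee_rot: [0.031, -0.706, 0.032, 0.707]
contact_force: [-0.5, -0.5, 0.4]
width: -0.0
```

Run:
```python
from rig import manip
from h import *
import cv2
s=manip.get_state();print(s["clock"],injig(s),s["width"]);R=toolR(s);print(np.round(R,3))
print(goto(s,[.13,SY,.125]))
p=manip.get_image("wrist");cv2.imwrite("pics/w1.png",p["image"][:,:,::-1])
D=manip.get_image("side");S=manip.get_image("scene")
for q in (S,D):
  for B in ([.07,SY,.137],[.02,SY,.062],[-.014,SY+.032,.026]): print(proj(q,jw(J,B)))
print("wrist ball",proj(p,jw(J,[.07,SY,.137])))
cv2.imwrite("pics/s1.png",np.hstack([cv2.resize(D["image"][140:280,260:420],None,fx=2.5,fy=2.5),cv2.resize(S["image"][150:290,230:390],None,fx=2.5,fy=2.5)])[:,:,::-1])
```

```text
2.55 (array([ 129.33, -105.47,  249.92]), array([-0.44, -0.59,  0.36])) -4.6018648415961046e-05
[[-0.002 -0.089 -0.996]
 [-0.001 -0.996  0.089]
 [-1.     0.001  0.002]]
[124.9  -0.6  -0.9]
[[280.09226791 193.62897155]]
[[296.45258878 205.94574103]]
[[313.15208638 216.01735812]]
[[359.02775024 198.14720417]]
[[342.24519485 215.89517867]]
[[329.40611365 216.7988489 ]]
wrist ball [[316.64737142 253.39222645]]
```

View pics/w1.png

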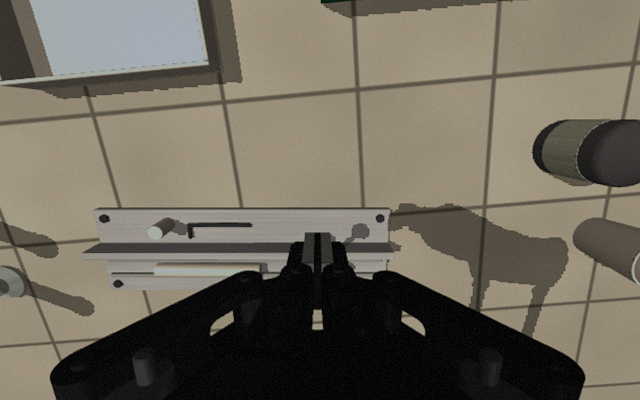

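View pics/s1.png

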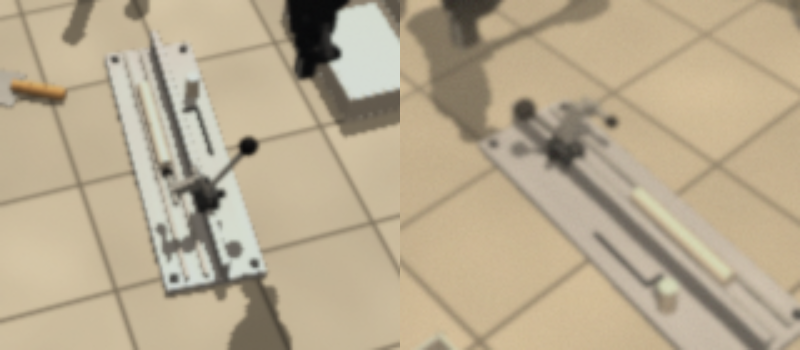

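The ball, jig and fence all lie where the fit predicts: the wrist view shows the fence horizontal at row 247. I'll lower behind the ball and push.

Emit:
step_arm([
  [[50, 0, 0], 0],
  [[100, 0, 0], 0],
  [[125, 0, 0], 0],
  [[125, 0, 20], 0],
  [[125, 0, 35], 0],
  [[125, 0, 50], 0],
  [[125, 0, 65], 0],
  [[125, 0, 80], 0],
  [[125, 0, 95], 0],
  [[125, 0, 110], 0],
  [[125, 0, 120], 0],
  [[125, 0, 125], 0],
  [[125, 0, 130], 0],
  [[125, 0, 130], 0],
])

```text
clock: 4.1
position: [0.5041, -0.0559, 0.1254]
ee_rot: [-0.032, 0.706, -0.032, -0.706]
contact_force: [0.3, -0.2, 0.8]
width: 0.0003
```

```bash
cat > look.py <<'E'
from rig import manip
from h import *
import cv2,sys
s=manip.get_state();print(s["clock"],injig(s),s["width"])
D=manip.get_image("side");S=manip.get_image("scene")
cv2.imwrite("pics/%s.png"%sys.argv[1],np.hstack([cv2.resize(D["image"][140:280,260:420],None,fx=2.5,fy=2.5),cv2.resize(S["image"][150:290,230:390],None,fx=2.5,fy=2.5)])[:,:,::-1])
E
python3 look.py s2
```

```text
4.1 (array([  -0.35, -105.26,  125.43]), array([ 0.28, -0.2 ,  0.82])) 0.0003422767264071018
```

View pics/s2.png

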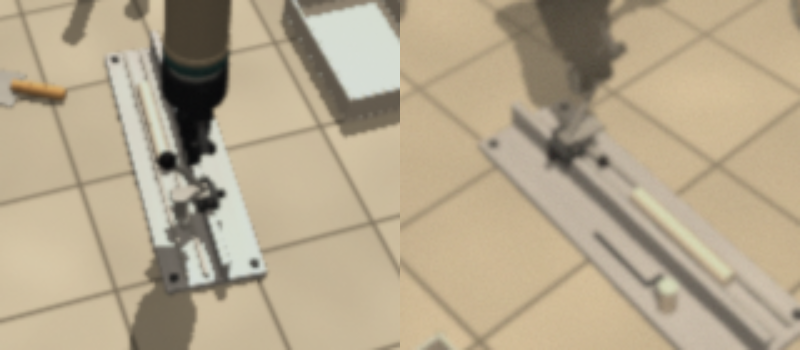

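The ball has swung over to the near side (left panel, 167,160). I'll press it home gently.

Emit:
step_arm([
  [[0, 0, 4], 0],
  [[0, 0, 6], 0],
  [[0, 0, 8], 0],
  [[0, 0, 9], 0],
  [[0, 0, 9], 0],
])

```text
clock: 4.7
position: [0.4969, -0.055, 0.1255]
ee_rot: [-0.032, 0.708, -0.032, -0.705]
contact_force: [4.0, -0.0, -2.9]
width: -0.0002
```

```bash
python3 look.py s3
```

```text
4.7 (array([  -7.58, -104.96,  125.47]), array([ 3.98,  0.35, -2.9 ])) -0.00018829380447613734
```

Emit:
step_arm([
  [[0, 0, 1], 0],
  [[0, 0, 2], 0],
  [[0, 0, 2], 0],
  [[0, 0, 2], 0],
])

```text
clock: 5.2
position: [0.4968, -0.055, 0.1257]
ee_rot: [-0.032, 0.709, -0.032, -0.704]
contact_force: [8.3, 0.1, -6.3]
width: 0.0001
```

```bash
python3 look.py s4
```

```text
5.2 (array([  -7.65, -105.02,  125.7 ]), array([ 8.27,  0.85, -6.26])) 0.00012193850329387647
```

View pics/s4.png

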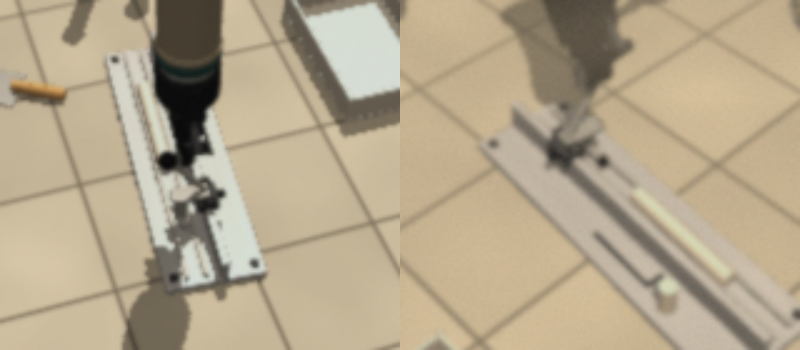

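Doubling the force caused no motion, so the leaf is on its lower end stop. I'll retreat and go to the rod's +y end.

Emit:
step_arm([
  [[0, 0, -20], 0],
  [[-30, 0, -20], 0],
  [[-70, 0, -20], 0],
  [[-70, -50, -10], 0],
  [[-70, -100, 0], 0],
  [[-70, -150, 4], 0],
  [[-70, -200, 4], 0],
  [[-70, -250, 4], 0],
  [[-30, -275, 4], 0],
  [[20, -275, 4], 0],
  [[50, -275, 4], 0],
  [[70, -275, 4], 0],
  [[70, -275, 4], 0],
])

```text
clock: 6.6
position: [0.5102, 0.2185, 0.0521]
ee_rot: [0.03, -0.703, 0.033, 0.71]
contact_force: [-1.0, 0.2, 0.5]
width: 0.0003
```

```bash
python3 look.py s5
python3 - <<'E'
from rig import manip
from h import *
s=manip.get_state(); print(goto(s,[-.014,.165,.021])); print(np.round(toolR(s),3))
E
```

```text
6.6 (array([-18.91, 168.53,  52.1 ]), array([-0.97,  0.1 ,  0.53])) 0.0003403670846751596
[34.4  4.7 -1.7]
[[-0.002 -0.089 -0.996]
 [-0.001 -0.996  0.089]
 [-1.     0.001  0.002]]
```

View pics/s5.png

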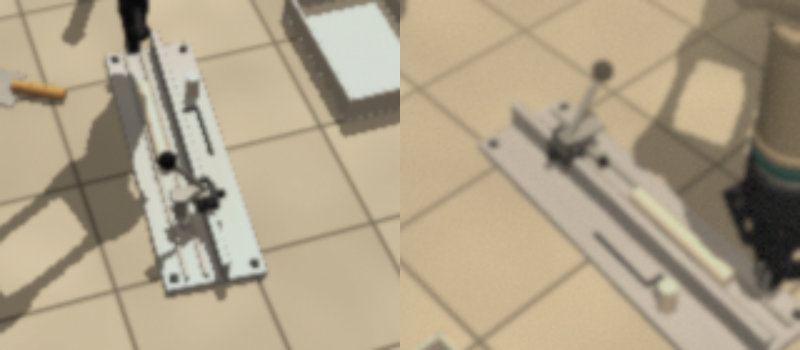

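The leaf stands down: in the right panel the ball is at (600,70), and the lever tips toward the robot. The finger is beyond the rod's +y end, so I'll lower it to 21 mm.

Emit:
step_arm([
  [[20, 0, -2], 0],
  [[30, 0, -2], 0],
  [[34, 0, -2], 0],
  [[34, 0, -2], 0],
  [[34, 0, -2], 0],
])

```text
clock: 7.2
position: [0.5165, 0.2195, 0.0221]
ee_rot: [-0.032, 0.707, -0.032, -0.706]
contact_force: [-0.1, 0.9, -0.8]
width: -0.0001
```

```bash
python3 look.py s6;python3 - <<'E'
from rig import manip
from h import *
s=manip.get_state(); print(injig(s),s["clock"])
S=manip.get_image("scene");D=manip.get_image("side")
for n,q in (("scene",S),("side",D)):
  for d in manip.search_frame(q,"rod_mid")[:1]: print(n,np.round((d["xyz"]-np.r_[J[:2],0])@Ro.from_euler("z",J[2]).as_matrix(),4),d["confidence"])
E
```

```text
7.2 (array([-12.74, 170.12,  22.06]), array([-0.21,  0.9 , -0.83])) -6.0929042797025905e-05
(array([-12.73, 170.18,  22.04]), array([-0.59, -0.53,  0.88])) 7.3
scene [-0.0106  0.0657  0.0265] 0.92
side [-0.0161  0.0588  0.0334] 0.55
```

View pics/s6.png

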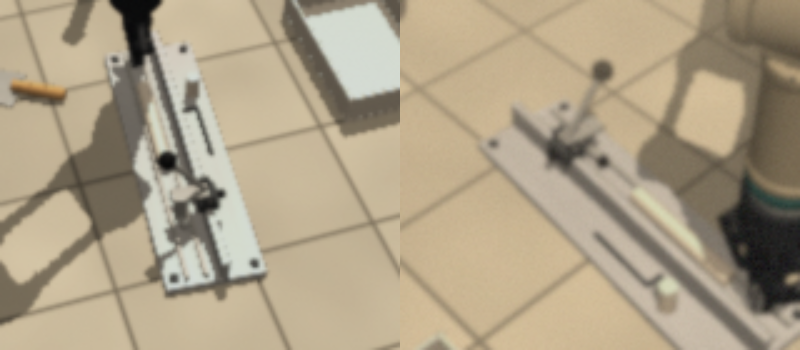

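Emit:
step_arm([
  [[0, 5, 1], 0],
  [[0, 10, 1], 0],
  [[0, 15, 1], 0],
  [[0, 20, 1], 0],
  [[0, 24, 1], 0],
  [[0, 28, 1], 0],
  [[0, 32, 1], 0],
  [[0, 36, 1], 0],
  [[0, 40, 1], 0],
  [[0, 44, 1], 0],
  [[0, 47, 1], 0],
  [[0, 50, 1], 0],
  [[0, 50, 1], 0],
])

```text
clock: 8.8
position: [0.5105, 0.1692, 0.0213]
ee_rot: [0.032, -0.706, 0.032, 0.706]
contact_force: [0.1, 0.5, 0.2]
width: 0.0002
```

```bash
python3 look.py s7
python3 - <<'E'
from rig import manip
from h import *
s=manip.get_state(); print(injig(s),s["clock"])
E
```

```text
8.8 (array([-14.25, 119.51,  21.26]), array([0.03, 0.5 , 0.15])) 0.00022459252487769054
(array([-14.22, 119.78,  21.28]), array([ 0.12, -0.11,  0.  ])) 8.9
```

View pics/s7.png

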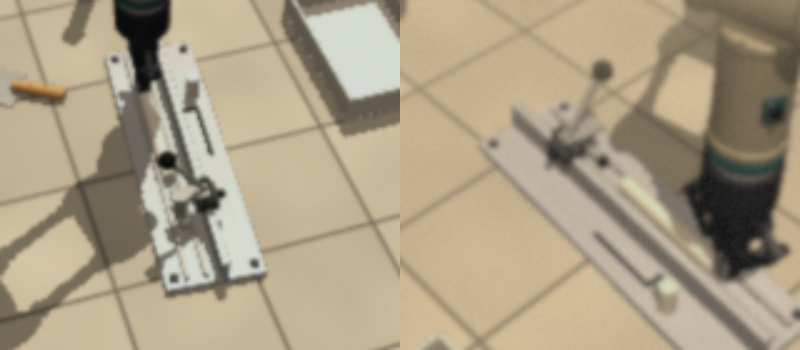

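Emit:
step_arm([
  [[0, 3, 0], 0],
  [[0, 6, 0], 0],
  [[0, 9, 0], 0],
  [[0, 12, 0], 0],
  [[0, 14, 0], 0],
  [[0, 15, 0], 0],
  [[0, 16, 0], 0],
])

```text
clock: 9.6
position: [0.5092, 0.1536, 0.0213]
ee_rot: [-0.032, 0.706, -0.032, -0.706]
contact_force: [0.7, 1.0, -0.8]
width: -0.0002
```

Emit:
step_arm([
  [[0, 0.5, 0], 0],
  [[0, 1, 0], 0],
  [[0, 1.5, 0], 0],
  [[0, 2, 0], 0],
])

```text
clock: 10.0
position: [0.509, 0.1518, 0.0213]
ee_rot: [-0.032, 0.706, -0.032, -0.706]
contact_force: [0.5, 0.5, 0.0]
width: 0.0001
```

Emit:
step_arm([
  [[0, 0.5, 0], 0],
  [[0, 1, 0], 0],
  [[0, 1.5, 0], 0],
  [[0, 2, 0], 0],
])

```text
clock: 10.4
position: [0.5088, 0.1497, 0.0213]
ee_rot: [-0.032, 0.706, -0.032, -0.706]
contact_force: [0.7, 0.4, -0.9]
width: -0.0
```

```bash
python3 look.py s8
python3 - <<'E'
from rig import manip
from h import *
s=manip.get_state(); print(injig(s),s["clock"])
E
```

```text
10.4 (array([-14.18,  99.94,  21.29]), array([ 0.71,  0.48, -0.89])) -2.8464294165715252e-05
(array([-14.18,  99.9 ,  21.26]), array([-0.61, -0.36,  0.54])) 10.5
```

View pics/s8.png

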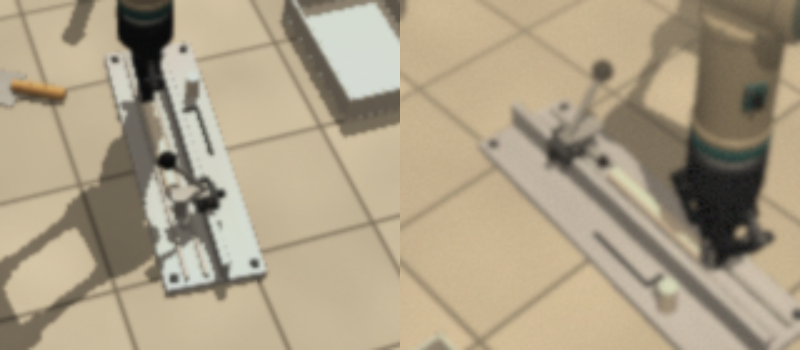

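Free gap from the rod end (610,168) to the button (603,160) is a few mm. I'll use small steps from here.

Emit:
step_arm([
  [[0, 0.5, 0], 0],
  [[0, 1, 0], 0],
  [[0, 1.5, 0], 0],
])

```text
clock: 10.8
position: [0.5086, 0.1483, 0.0213]
ee_rot: [-0.032, 0.706, -0.032, -0.706]
contact_force: [0.7, 0.3, -0.8]
width: -0.0
```

Emit:
step_arm([
  [[0, 0.2, 0], 0],
])

```text
clock: 10.9
position: [0.5086, 0.148, 0.0213]
ee_rot: [-0.032, 0.706, -0.032, -0.706]
contact_force: [0.5, 0.8, -0.4]
width: -0.0001
```

Emit:
step_arm([
  [[0, 0.5, 0], 0],
  [[0, 1, 0], 0],
  [[0, 1.5, 0], 0],
])

```text
clock: 11.2
position: [0.5085, 0.1465, 0.0213]
ee_rot: [-0.032, 0.706, -0.032, -0.706]
contact_force: [0.3, 0.9, -0.1]
width: -0.0001
```

Emit:
step_arm([
  [[0, 0.5, 0], 0],
  [[0, 1, 0], 0],
  [[0, 1.5, 0], 0],
])

```text
clock: 11.5
position: [0.5084, 0.145, 0.0213]
ee_rot: [-0.032, 0.706, -0.032, -0.706]
contact_force: [0.8, 0.5, 0.3]
width: 0.0001
```

Emit:
step_arm([
  [[0, 0.5, 0], 0],
  [[0, 1, 0], 0],
  [[0, 1.5, 0], 0],
])

```text
clock: 11.8
position: [0.5082, 0.1435, 0.0213]
ee_rot: [-0.032, 0.706, -0.032, -0.706]
contact_force: [-0.4, 1.1, 0.4]
width: -0.0001
```

Emit:
step_arm([
  [[0, 0.5, 0], 0],
  [[0, 1, 0], 0],
  [[0, 1.5, 0], 0],
])

```text
clock: 12.1
position: [0.5081, 0.1421, 0.0213]
ee_rot: [0.032, -0.706, 0.032, 0.706]
contact_force: [1.1, 0.6, -0.2]
width: -0.0001
```

Emit:
step_arm([
  [[0, 0.5, 0], 0],
  [[0, 1, 0], 0],
  [[0, 1.5, 0], 0],
])

```text
clock: 12.4
position: [0.508, 0.1405, 0.0213]
ee_rot: [-0.032, 0.706, -0.032, -0.706]
contact_force: [0.8, 0.5, 0.6]
width: 0.0002
```

Run:
```python
from rig import manip
from h import *
import cv2
s=manip.get_state(); print(injig(s),s["clock"])
S=manip.get_image("scene")
cv2.imwrite("pics/s9.png",cv2.resize(S["image"][190:270,280:380],None,fx=7,fy=7,interpolation=cv2.INTER_CUBIC)[:,:,::-1])
```

```text
(array([-14.15,  90.74,  21.3 ]), array([0.75, 0.62, 0.57])) 12.4
```

View pics/s9.png

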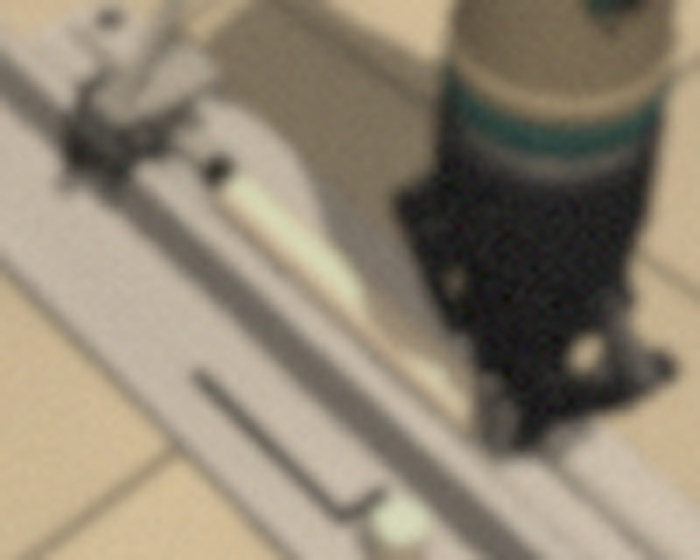

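The rod end (225,185) is practically at the button (215,172). I'll continue in finer steps.

Emit:
step_arm([
  [[0, 0.3, 0], 0],
  [[0, 0.7, 0], 0],
  [[0, 1, 0], 0],
])

```text
clock: 12.75
position: [0.5079, 0.1396, 0.0213]
ee_rot: [-0.032, 0.706, -0.032, -0.706]
contact_force: [0.6, 0.2, 0.3]
width: 0.0001
```

Emit:
step_arm([
  [[0, 0.3, 0], 0],
  [[0, 0.7, 0], 0],
  [[0, 1, 0], 0],
])

```text
clock: 13.05
position: [0.5078, 0.1386, 0.0213]
ee_rot: [-0.032, 0.706, -0.032, -0.706]
contact_force: [-0.6, 0.0, -0.2]
width: -0.0
```

Emit:
step_arm([
  [[0, 0.3, 0], 0],
  [[0, 0.7, 0], 0],
  [[0, 1, 0], 0],
])

```text
clock: 13.35
position: [0.5078, 0.1378, 0.0213]
ee_rot: [-0.032, 0.706, -0.032, -0.706]
contact_force: [-0.1, 1.4, 0.3]
width: -0.0002
```

Emit:
step_arm([
  [[0, 0.3, 0], 0],
  [[0, 0.5, 0], 0],
  [[0, 0.5, 0], 0],
])

```text
clock: 13.65
position: [0.5078, 0.1374, 0.0213]
ee_rot: [-0.032, 0.706, -0.032, -0.706]
contact_force: [-0.6, 3.0, 0.2]
width: 0.0003
```

Contact has begun: Fy has risen to 3 N.

Emit:
step_arm([
  [[0, 0.3, 0], 0],
  [[0, 0.5, 0], 0],
  [[0, 0.5, 0], 0],
])

```text
clock: 13.95
position: [0.5077, 0.137, 0.0213]
ee_rot: [-0.032, 0.707, -0.032, -0.706]
contact_force: [0.5, 3.8, 0.4]
width: -0.0001
```

Emit:
step_arm([
  [[0, 0, 0], 0],
])

```text
clock: 14.05
position: [0.5077, 0.1369, 0.0213]
ee_rot: [-0.032, 0.706, -0.032, -0.706]
contact_force: [0.3, 4.5, -0.2]
width: 0.0001
```

Emit:
step_arm([
  [[0, 0, 0], 0],
])

```text
clock: 14.15
position: [0.5077, 0.1368, 0.0213]
ee_rot: [-0.032, 0.706, -0.032, -0.706]
contact_force: [-0.2, 5.3, -1.0]
width: 0.0002
```

Emit:
step_arm([
  [[0, 0, 0], 0],
])

```text
clock: 14.25
position: [0.5077, 0.1368, 0.0213]
ee_rot: [-0.032, 0.706, -0.032, -0.706]
contact_force: [0.4, 5.1, -0.8]
width: 0.0002
```

Emit:
step_arm([
  [[0, 0.2, 0], 0],
  [[0, 0.4, 0], 0],
  [[0, 0.4, 0], 0],
])

```text
clock: 14.55
position: [0.5077, 0.1365, 0.0213]
ee_rot: [-0.032, 0.707, -0.032, -0.706]
contact_force: [0.2, 5.7, -1.2]
width: -0.0001
```

Emit:
step_arm([
  [[0, 0, 0], 0],
  [[0, 0, 0], 0],
])

```text
clock: 14.75
position: [0.5077, 0.1365, 0.0213]
ee_rot: [-0.032, 0.707, -0.032, -0.706]
contact_force: [1.1, 5.1, -0.4]
width: 0.0001
```

Emit:
step_arm([
  [[0, 0, 0], 0],
  [[0, 0, 0], 0],
])

```text
clock: 14.95
position: [0.5077, 0.1365, 0.0213]
ee_rot: [-0.032, 0.706, -0.032, -0.706]
contact_force: [0.1, 5.8, -0.2]
width: 0.0004
```

Emit:
step_arm([
  [[0, 0.2, 0], 0],
  [[0, 0.4, 0], 0],
  [[0, 0.4, 0], 0],
  [[0, 0.4, 0], 0],
])

```text
clock: 15.35
position: [0.5077, 0.1363, 0.0214]
ee_rot: [-0.032, 0.707, -0.032, -0.706]
contact_force: [0.0, 6.2, 0.5]
width: 0.0
```

Emit:
step_arm([
  [[0, 0, 0], 0],
  [[0, 0, 0], 0],
])

```text
clock: 15.55
position: [0.5078, 0.1363, 0.0214]
ee_rot: [-0.032, 0.707, -0.032, -0.706]
contact_force: [-0.2, 5.8, -1.2]
width: -0.0
```

Emit:
step_arm([
  [[0, 0, 0], 0],
  [[0, 0, 0], 0],
])

```text
clock: 15.75
position: [0.5077, 0.1363, 0.0213]
ee_rot: [-0.032, 0.707, -0.032, -0.706]
contact_force: [0.3, 6.2, -0.9]
width: -0.0004
```

Holding steadily at about 6 N. I'll ease off slowly, then move clear.

Emit:
step_arm([
  [[0, -0.4, 0], 0],
  [[0, -0.8, 0], 0],
  [[0, -1.2, 0], 0],
  [[0, -1.6, 0], 0],
  [[0, -2, 0], 0],
  [[0, -2.4, 0], 0],
  [[0, -2.8, 0], 0],
  [[0, -3.2, 0], 0],
  [[0, -3.6, 0], 0],
  [[0, -4, 0], 0],
  [[0, -4.4, 0], 0],
  [[0, -4.8, 0], 0],
  [[0, -5.5, 0], 0],
  [[0, -7, 0], 0],
  [[0, -10, 0], 0],
  [[0, -15, 0], 0],
  [[0, -25, 0], 0],
  [[0, -25, 0], 0],
])

```text
clock: 17.55
position: [0.5101, 0.1621, 0.0213]
ee_rot: [-0.031, 0.707, -0.031, -0.706]
contact_force: [-0.2, -0.4, 0.9]
width: -0.0
```

Emit:
step_arm([
  [[-40, 0, 0], 0],
  [[-90, 0, 0], 0],
  [[-140, 0, 0], 0],
  [[-190, 0, 0], 0],
  [[-220, 0, 0], 0],
  [[-220, 40, 15], 0],
  [[-220, 85, 30], 0],
  [[-220, 130, 45], 0],
  [[-220, 175, 65], 0],
  [[-220, 210, 70], 0],
  [[-220, 217, 70], 0],
  [[-220, 217, 70], 0],
  [[-220, 217, 70], 0],
])

```text
clock: 18.85
position: [0.421, -0.0484, 0.2413]
ee_rot: [-0.032, 0.706, -0.031, -0.706]
contact_force: [-0.2, -0.0, -0.8]
width: 0.0002
```

```bash
python3 look.py s10
python3 - <<'E'
from rig import manip
from h import *
s=manip.get_state(); print(injig(s),s["clock"],goto(s,[-.082,SY,.123]))
E
```

```text
18.85 (array([ -83.78, -105.28,  241.29]), array([-0.18, -0.03, -0.82])) 0.0002194921536595832
(array([ -83.78, -104.92,  241.19]), array([-0.04,  0.29, -0.29])) 18.95 [118.2   0.2  -1.8]
```

View pics/s10.png

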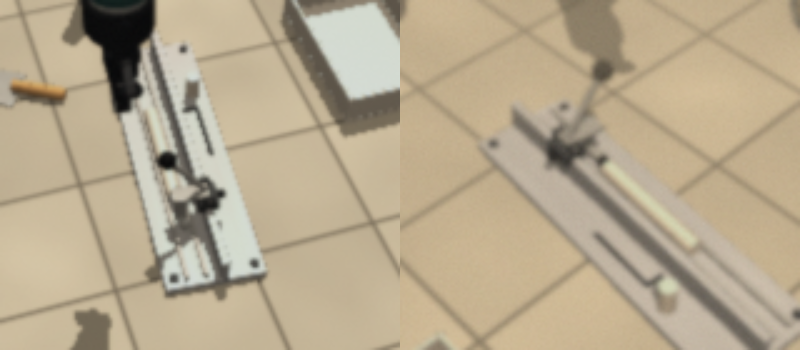

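The rod end sits at the button (right panel 605,162) and the leaf is still down. Next I lower on the near side and push the ball to +x.

Emit:
step_arm([
  [[50, 0, 0], 0],
  [[100, 0, 0], 0],
  [[118, 0, 0], 0],
  [[118, 0, -15], 0],
  [[118, 0, -30], 0],
  [[118, 0, -42], 0],
  [[118, 0, -54], 0],
  [[118, 0, -66], 0],
  [[118, 0, -78], 0],
  [[118, 0, -90], 0],
  [[118, 0, -102], 0],
  [[118, 0, -112], 0],
  [[118, 0, -118], 0],
  [[118, 0, -122], 0],
  [[118, 0, -124], 0],
  [[118, 0, -124], 0],
])

```text
clock: 20.55
position: [0.5442, -0.0602, 0.1233]
ee_rot: [0.032, -0.706, 0.032, 0.706]
contact_force: [-0.3, 0.0, -0.4]
width: -0.0002
```

```bash
python3 look.py s11
```

```text
20.55 (array([  39.96, -105.98,  123.28]), array([-0.35, -0.03, -0.4 ])) -0.00022745115389945428
```

View pics/s11.png

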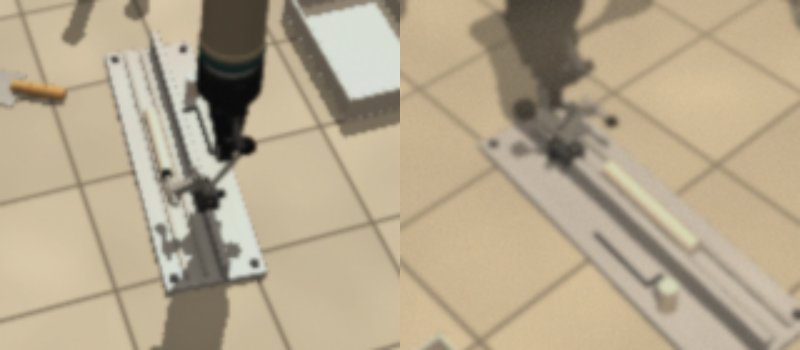

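The leaf has gone over and the ball is at (247,146) in the left panel. I'll press it home.

Emit:
step_arm([
  [[0, 0, -2], 0],
  [[0, 0, -4], 0],
  [[0, 0, -6], 0],
  [[0, 0, -7], 0],
  [[0, 0, -7], 0],
])

```text
clock: 21.15
position: [0.5513, -0.0609, 0.1233]
ee_rot: [-0.032, 0.706, -0.032, -0.706]
contact_force: [0.2, 0.5, 0.3]
width: 0.0001
```

Emit:
step_arm([
  [[0, 0, -1], 0],
  [[0, 0, -2], 0],
  [[0, 0, -3], 0],
  [[0, 0, -3], 0],
])

```text
clock: 21.55
position: [0.5528, -0.061, 0.1232]
ee_rot: [0.032, -0.705, 0.032, 0.707]
contact_force: [-4.0, 0.4, 1.9]
width: -0.0001
```

Emit:
step_arm([
  [[0, 0, -1], 0],
  [[0, 0, -2], 0],
  [[0, 0, -2], 0],
  [[0, 0, -2], 0],
])

```text
clock: 21.95
position: [0.5529, -0.061, 0.1231]
ee_rot: [0.032, -0.704, 0.031, 0.709]
contact_force: [-7.8, 0.1, 4.5]
width: 0.0003
```

The position is rigid while the force rises, so the leaf is on its upper stop. I'll back off and lift away.

Emit:
step_arm([
  [[0, 0, 10], 0],
  [[0, 0, 24], 0],
  [[-40, 0, 24], 0],
  [[-80, 0, 24], 0],
  [[-120, 0, 24], 0],
  [[-140, 40, 60], 0],
  [[-140, 80, 90], 0],
  [[-140, 120, 120], 0],
  [[-140, 120, 120], 0],
  [[-140, 120, 120], 0],
  [[-140, 120, 120], 0],
  [[-140, 120, 120], 0],
])

```text
clock: 23.15
position: [0.4267, -0.1692, 0.2632]
ee_rot: [-0.031, 0.707, -0.031, -0.706]
contact_force: [0.6, -0.7, -0.1]
width: -0.0002
```

```bash
python3 look.py s12
python3 - <<'E'
from rig import manip
from h import *
import cv2
from scipy.optimize import least_squares
S=manip.get_image("scene");D=manip.get_image("side")
cv2.imwrite("pics/s13.png",S["image"][:,:,::-1])
cv2.imwrite("pics/s14.png",np.hstack([cv2.resize(q["image"][a:a+80,b:b+80],None,fx=5,fy=5,interpolation=cv2.INTER_CUBIC) for q,a,b in((D,170,300),(S,180,270))])[:,:,::-1])
for B in ([.07,SY,.137],): print(proj(S,jw(J,B)),proj(D,jw(J,B)))
for n,q in (("scene",S),("side",D)):
  for t in("rod_mid","lever_ball"):
    for d in manip.search_frame(q,t)[:1]: print(n,t,np.round((d["xyz"]-np.r_[J[:2],0])@Ro.from_euler("z",J[2]).as_matrix(),4),d["confidence"])
E
```

```text
23.15 (array([ -67.21, -225.07,  263.18]), array([ 0.65, -0.62, -0.12])) -0.0002499995460105653
[[280.09226791 193.62897155]] [[359.02775024 198.14720417]]
scene rod_mid [-0.0076  0.0124  0.0263] 0.77
scene lever_ball [ 0.0169 -0.1023  0.0916] 0.82
side lever_ball [ 0.0176 -0.1118  0.0953] 0.63
```

View pics/s14.png

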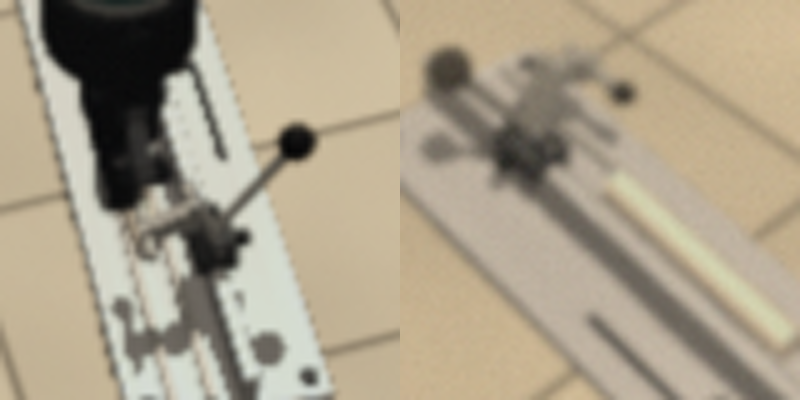

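View pics/s13.png

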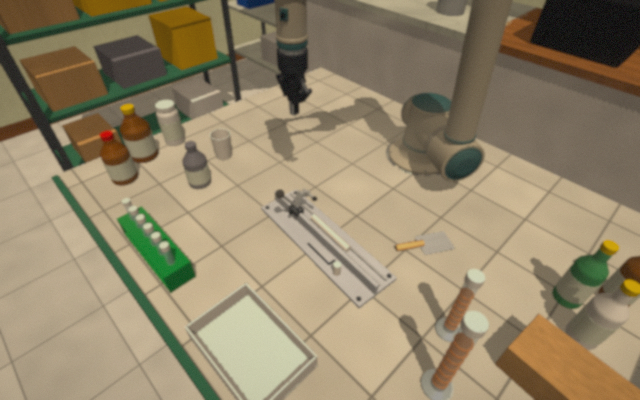

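The ball is at its predicted fully-up pixels: scene (280,194), side (359,198). The rod lies straight in the channel, the bystanders look unmoved and the arm is clear.

```bash
python3 -c "
from rig import manip
print(manip.sign_off())"
```

```text
the job is handed in; nothing more can be done
None
```

I flipped the leaf down, slid the rod onto the button and held it there, let go, flipped the leaf back up and handed the job in at about 23 s. No verdict was reported.

- **Leaf down:** I pushed the ball over and pressed it home. The force rose from about 4 to 8 N with no further movement, so I took it to be on its lower stop.
- **Gauging:** I pushed the rod with closed fingers from its far end. The wrist force read 5–6.2 N for about 1.5 s. Allowing 0.5–2 N for rod friction, I estimate 3.5–5.5 N on the button.
- **Release:** I backed off slowly. In the pictures, before the leaf was raised, the rod end was still at the button.
- **Leaf up:** I pressed the ball to its upper stop, where the force again rose from about 4 to 8 N with no movement. In both camera views the ball then sat within a pixel of its predicted fully-up place.
- **Last checks:** The rod lay straight in the channel, the bystanders looked unmoved and the wrist force was at noise level.

**Checks that disagreed or fell short:**
- The rod moved about 1.6 mm after first contact. At the nominal 6 N per mm that would be about 9.6 N, more than the wrist force showed. I went by the force sensor; both values are below the 10 N limit.
- The trained network put the ball near the clamp block, so I relied on my own fit of the pictures instead.
- The rod's final position was only judged by eye from the pictures, not measured to a millimetre.

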